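Turn the spice carousel and hold it with the salt at the front

TASK

Turn the spice carousel by its handle bar until the salt shaker stands at the front, in line with the pointer on the foot. The carousel swings back by a spring when let go, so finish while still gripping the handle and holding it still there. Do not touch the jars or the shaker, keep them upright in their seats, and leave the other things on the worktop alone.

Things in the scene. Friction and masses are not known exactly. Their poses are not given: they have to be found in the camera images.
- carousel: the carousel's fixed foot: a bare steel disc 200 mm across and 18 mm high, fixed to the worktop; origin at the centre of its underside, on the turning axis. Its -x axis is the front: there a flat tongue, 30 mm wide and 12 mm high, sticks out to 160 mm from the axis and ends in a point (the pointer). Front looks roughly towards the robot, up to 0.35 rad off.
- pointer_tip (a point): the point of the pointer tongue, 160 mm in front of the axis, 12 mm above the worktop
- turntable: white disc 250 mm across, top face 32 mm above the worktop, turning about the vertical axis; origin on the axis at its underside. At rest its axes match carousel's. Eight round seats (cups 30 mm high, 47 mm inside) evenly spaced on a circle of 92 mm radius; at rest the first ones lie 22.5 degrees either side of the pointer and the two rearmost are empty.
- handle_grip (a point): grip point of the turntable's handle, on the axis, 168 mm above the worktop: an upright flat steel bar on a 14 mm post, above all jars; 70 mm long (x, towards the pointer at rest), 16 mm thick (y), from 146 to 182 mm high. The turntable turns 1.55 rad either way; a light damped spring (0.09 N m/rad) swings it back to rest when let go. One grasp must do the whole turn: 0.39 or 1.18 rad, either way.
- salt_shaker: salt shaker with a waisted clear body full of white salt and a rounded grey metal top with holes, 44 mm wide, 90 mm high, the shortest and only waisted one on the carousel; stands loose in one of the four front seats of the turntable (22.5 or 67.5 degrees either side of the pointer), 92 mm from the axis, and rides with it; origin at the centre of its underside
- jar_a: spice jar with dark screw cap, loose in a seat of the turntable; straight sided, 44x44x96 mm; origin at the centre of its underside; rides with it; do not touch
- jar_b: spice jar with dark screw cap, loose in a seat of the turntable; straight sided, 40x40x105 mm; origin at the centre of its underside; rides with it; do not touch
- jar_c: spice jar with dark screw cap, loose in a seat of the turntable; straight sided, 44x44x96 mm; origin at the centre of its underside; rides with it; do not touch
- jar_d: spice jar with dark screw cap, loose in a seat of the turntable; straight sided, 40x40x105 mm; origin at the centre of its underside; rides with it; do not touch
- jar_e: spice jar with dark screw cap, loose in a seat of the turntable; straight sided, 44x44x96 mm; origin at the centre of its underside; rides with it; do not touch
- mug: white mug, 80x120x101 mm, standing left on the worktop, bystander, origin at its underside
- onion: onion, 78x79x85 mm, lying left on the worktop, bystander, origin at its underside
- garlic: garlic bulb, 60x57x58 mm, lying left on the worktop, bystander, origin at its underside
- lemon: lemon, 72x57x58 mm, lying right on the worktop, bystander, origin at its underside
Mind the look-alikes: they are no part of the job. Leave any blue or green look-alike of the jar_e alone.

How it is judged:
By the outcome, as a careful person would: the job done as asked, in the order asked, and still so for the second after the job is handed in, while the arm keeps its last pose, push and grip.
It also fails if it takes over 30 s, if anything falls off the work surface, if the arm or the gripper's body presses on something with over 40 N, if the wrist force passes 120 N, or if a joint passes its speed limit or range.

ROBOT

A 6-joint arm with a two-finger parallel gripper is mounted at the origin on a cart in front of the work surface, level with it; the furniture and walls round the work are solid. World frame = base frame: x ahead of the robot, y to its left, z up, the work surface at z = 0. Lengths are in m, angles in rad, forces in N, time in s.
With the tool pointing down it reaches from about 0.275 to 0.725 m from the base axis. Payload 15.9 kg.
Tool frame: the origin (TCP) lies between the finger pads, 19 mm behind the fingertips; this is the grasp point; z points along the fingers, y is the line along which they close (so a half turn about z gives the same grasp; the last joint's range is limited). The gripper opens to 85 mm and grips with 20 to 120 N. Pads are 22 mm wide; open, the fingers measure 114 mm over their backs; the gripper's body (76 mm by 85 mm) begins 54 mm behind the grasp point. The pads swing forward as they close: fully open they stand 13 mm farther back than shut.
Start: joints at [0, 0.213, -0.034, 1.323, 0, 1.571], TCP at [0.5, -0, 0.25] pointing down, gripper open.
Joint ranges: [-2.98, 2.98], [-0.74, 1.72], [-1.14, 1.35], [-2.1, 2.04], [-1.57, 1.44], [-3.14, 3.14]. Speed limits (rad/s): [1.89, 1.89, 2.39, 2.57, 3.14, 3.14].

INTERFACE

Orientations are given as [roll, pitch, yaw] about the fixed x, y, z axes, in that order (R = Rz(yaw) Ry(pitch) Rx(roll)).
In Python, from plant import arm gives the robot as it stands.
- The arm moves only by the tool drive_tool, never from a script. Its argument "series" is a list of rows, each a list of 5 numbers: the shift along the tool's x, y, z in units of 40 mm (1.0 is 40 mm), then the turn about the tool's z in units of 5 degrees (1.0 is 5 degrees), then the closure, from -1 (fully open) to 1 (shut). In form: [[x, y, z, spin, jaw], ...]. A call has 1 to 10 rows; each row shifts and turns the commanded pose from where the row before left it, along the tool's axes as they then stand; what a row does not reach is not made up. A row lasts 1/12 s, in which the tool goes at most 41.7 mm and 7.16 degrees, less where a joint would pass 70% of its speed; a pose out of reach is approached as far as the arm can. A call is refused whole if a number of a shift passes 1 or a number of a turn 1, either way. A call with a gripper value outside its range is refused whole. The fingers move at their own pace and stop on an object; "force" is the grip in N (left out, the last holds). Time passes only in rows, so rows that do not move let the fingers close. It gives the time, the measured TCP pose, the force, the opening and the grip force at its end, in the units of the state.
- arm.read_state(): the state, without advancing time (a new reading comes with each control period).
- arm.capture(name): name is "scene" or "side" or "wrist"; returns the picture (384x512x3 uint8, blue, green, red); there is no depth.
- arm.calibration(name): a dict with "vertical_fov" (degrees; the focal length in pixels is half the picture's height over the tangent of half this angle, whatever the lens; pixels are square), "cx", "cy" (the principal point, pixels), "R" (3x3) and "t" (3): a world point X has camera coordinates R X + t. Camera axes: x right, y down, z forward; pixel columns grow to the right and rows downward; lengths in m; the calibration is good to about 2 mm. A picture is of the moment at which its call begins: read the wrist's pose just before it. calibration takes no time and is no camera call; for the wrist camera it gives the pose at the moment of the call.
- arm.job_done(): hands the job in; it is judged then, once.
The state is a dict: "time": time; "joint_positions": joint angles; "joint_vel": joint speeds; "joint_efforts": joint torques, N m; "ee_pos": TCP position; "eef_rot": TCP orientation; "wrist_force": force on the tool from outside, world axes, zero at the start; "ft_torque": the same for the moment, N m; "width": finger opening in m; "finger_force": force on a finger pad.
Only numpy, scipy, OpenCV 4.12 (cv2) and the standard library are available. Lean on these libraries where they do the work, as an engineer would, in place of code of your own. Each camera call takes 0.05 s, during which the arm holds its last target. There are 200 camera calls.

## Working session

There is one attempt and no reset: what is moved stays moved. The work goes in short steps, Python scripts to look and compute and a tool call to move; the robot and the scene stay as the last step left them, time stands still between calls to the robot, and variables do not carry over. Pictures are saved under pics/ and viewed, at most 10 in all, crops included, and the job is handed in when it is done.

Besides the shell and the picture viewer there is one more tool, called after "Emit:" by a JSON object that holds its "fn" and its "kwargs". drive_tool: Moves the arm, as the interface text tells. Its arguments: {"type":"object","properties":{"series":{"type":"array","items":{"type":"array","items":{"type":"number"}}},"force":{"type":"number"}},"required":["series"]}

```bash
mkdir -p pics
python3 - <<'E'
from plant import arm
import cv2
for n in("scene","side"):
    cv2.imwrite(f"pics/{n}0.png",cv2.resize(arm.capture(n),(800,600),interpolation=cv2.INTER_CUBIC))
    c=arm.calibration(n);print(n,c)
s=arm.read_state();print(s['time'],s['ee_pos'],s['eef_rot'],s['width'])
E
```

```text
scene {'vertical_fov': 55.840186179220275, 'cx': 255.22598423206452, 'cy': 190.99504950276415, 'R': array([[ 0.8861869 , -0.46272231, -0.02368203],
       [-0.26397507, -0.46222758, -0.8465594 ],
       [ 0.38077543,  0.75646132, -0.53176719]]), 't': array([-0.50643001,  0.2783543 ,  1.02745518])}
side {'vertical_fov': 55.01508853409572, 'cx': 248.70018091985926, 'cy': 191.90538357745777, 'R': array([[-0.99681795, -0.07834671,  0.01468922],
       [-0.04164384,  0.35471714, -0.93404579],
       [ 0.06796889, -0.93168532, -0.35685107]]), 't': array([0.57017146, 0.12855038, 1.3243324 ])}
0.1 [4.99717305e-01 1.58528059e-05 2.49563737e-01] [-3.14057726e+00 -4.93225758e-05  1.57080162e+00] 0.08492936740518742
```

View pics/scene0.png

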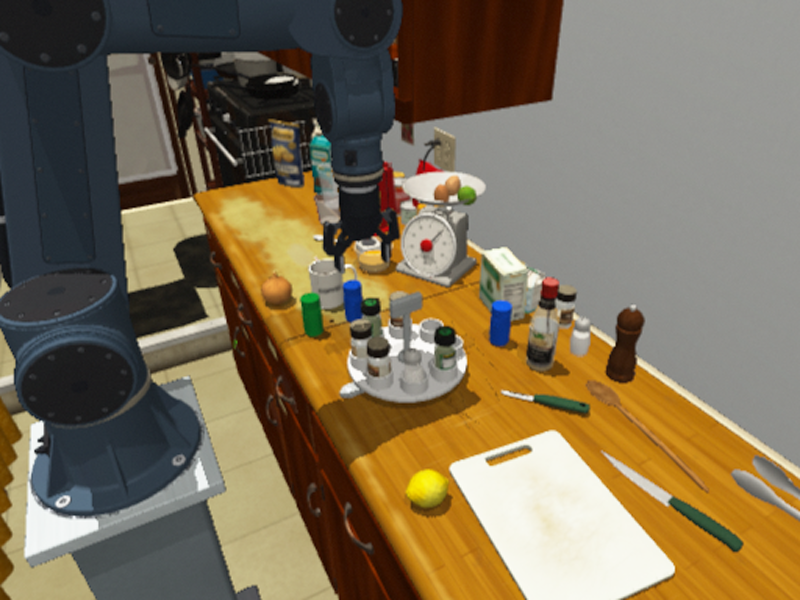

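View pics/side0.png

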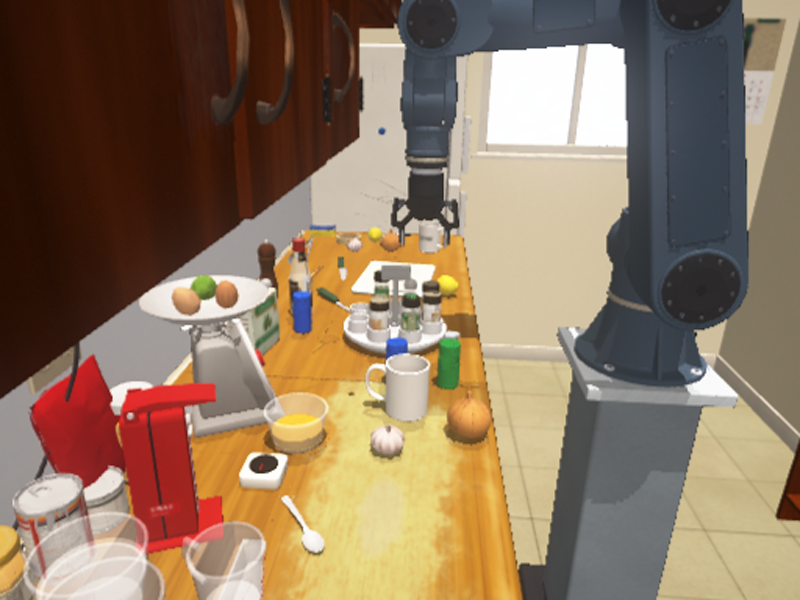

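The scene view (scaled 800x600) shows the carousel centred at about (407,360), the handle top at (406,300) and the pointer tip near (345,391). The shaker is probably at (413,375). In the side view the handle is at (397,271). I'll enlarge both.

Run:
```python
from plant import arm
import cv2,numpy as np
a=arm.capture("scene")[180:264,212:306]; b=arm.capture("side")[160:232,212:306]
cv2.imwrite("pics/c1.png",cv2.resize(a,None,fx=7,fy=7,interpolation=cv2.INTER_CUBIC))
cv2.imwrite("pics/c2.png",cv2.resize(b,None,fx=8,fy=8,interpolation=cv2.INTER_CUBIC))
```

```text
(no output)
```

View pics/c1.png

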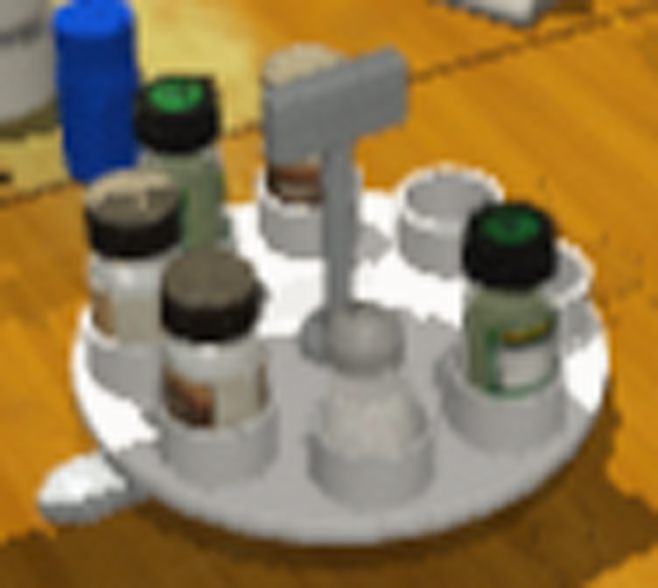

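View pics/c2.png

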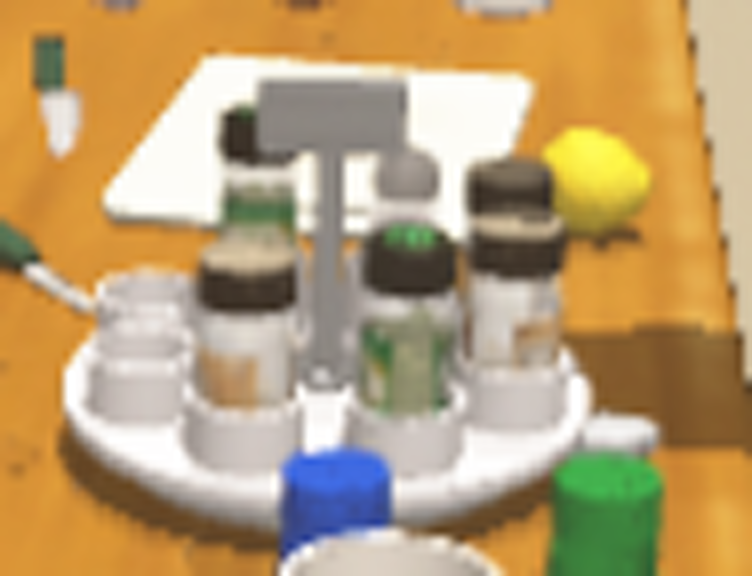

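```bash
cat > fit.py <<'E'
from plant import arm
import numpy as np
from scipy.optimize import least_squares
C={n:arm.calibration(n) for n in("scene","side")}
S={"scene":(7,212,180),"side":(8,212,160)}
def proj(n,P):
    c=C[n];f=192/np.tan(np.radians(c["vertical_fov"]/2));X=P@np.array(c["R"]).T+c["t"]
    return np.c_[c["cx"]+f*X[:,0]/X[:,2],c["cy"]+f*X[:,1]/X[:,2]]
def crop(n,P):
    k,a,b=S[n];return (proj(n,P)-[a,b]+.5)*k-.5
bar=np.array([[x,y,z] for x in(-.035,.035) for y in(-.008,.008) for z in(.146,.182)])
t=np.linspace(0,2*np.pi,200)
disc=np.vstack([np.c_[.125*np.cos(t),.125*np.sin(t),0*t+z] for z in(.020,.032)])
seat=lambda d:np.array([[.092*np.cos(np.radians(d)),.092*np.sin(np.radians(d)),.047]])
tip=np.array([[-.158,0,.010]])
def res(p):
    c,s=np.cos(p[2]),np.sin(p[2]);R=np.array([[c,-s,0],[s,c,0],[0,0,1]])
    g=lambda n,P:crop(n,P@R.T+[p[0],p[1],0])
    r=[]
    for n,bb,dd,tp,ss in(("scene",(262,408,47,160),(72,610,545),(40,500),{-112.5:371,-157.5:218,-67.5:503}),
                   ("side",(257,407,76,154),(62,592,528),(660,430),{157.5:515,112.5:405,67.5:244})):
        q=g(n,bar);r+=[q[:,0].min()-bb[0],q[:,0].max()-bb[1],q[:,1].min()-bb[2],q[:,1].max()-bb[3]]
        q=g(n,disc);r+=[q[:,0].min()-dd[0],q[:,0].max()-dd[1],q[:,1].max()-dd[2]]
        r+=list(g(n,tip)[0]-tp)
        r+=[g(n,seat(d))[0,0]-u for d,u in ss.items()]
    return np.array(r)
f=least_squares(res,[.5,-.15,0],loss="soft_l1",f_scale=4)
if __name__=="__main__": print(f.x,np.round(res(f.x),0))
E
python3 fit.py
```

```text
[ 0.56351796 -0.0481494   0.07010156] [-10.  -0.  -3.  17.  -3.  -5.   4.  -2.   6.   0.  -3.   1.  -5.   0.
  -4.   6.  -3.  -3.  -7.  -5.  -0.  -6.  -1.   1.]
```

The fit puts the axis at (0.5635, -0.048) with yaw 0.07. The shaker is 67.5° to the robot's right of the pointer, so the table must turn -67.5° (clockwise from above). First I'll test the spin sign on joint 6 while staying high.

Emit:
{"fn": "drive_tool", "kwargs": {"series": [[-0.6,0.8,0,1,-1],[-0.6,0.8,0,1,-1],[0,0,0,0,-1]]}}

```text
time: 0.45
ee_pos: [0.5649, -0.054, 0.2483]
eef_rot: [-3.141, 0.001, 1.389]
wrist_force: [1.3, -0.9, 0.7]
width: 0.0851
finger_force: 0.0
```

Run:
```python
from plant import arm
s=arm.read_state();print(s['joint_positions'],s['ee_pos'],s['eef_rot'])
```

```text
[-9.48307235e-02  3.56100683e-01  1.53626013e-01  1.36899422e+00
 -1.02437557e-03  1.65808754e+00] [ 0.56488266 -0.0540349   0.24832385] [-3.14101195e+00  1.07910964e-03  1.38867504e+00]
```

Positive spin raises j6, so I'll take the grasp at yaw ≈184°, with j6 going from about -9° to 58°.

Emit:
{"fn": "drive_tool", "kwargs": {"series": [[0,0,0,-1,-1],[0,0,0,-1,-1],[0,0,0,-1,-1],[0,0,0,-1,-1],[0,0,0,-1,-1],[0,0,0,-1,-1],[0,0,0,-1,-1],[0,0,0,-1,-1],[0,0,0,-1,-1],[0,0,0,-1,-1]]}}

```text
time: 1.28
ee_pos: [0.5617, -0.0507, 0.2498]
eef_rot: [-3.141, -0.0, 2.273]
wrist_force: [0.2, 0.1, -0.1]
width: 0.0854
finger_force: 0.0
```

Emit:
{"fn": "drive_tool", "kwargs": {"series": [[0,0,0,-1,-1],[0,0,0,-1,-1],[0,0,0,-1,-1],[0,0,0,-1,-1],[0,0,0,-1,-1],[0,0,0,-1,-1],[0,0,0,-1,-1],[0,0,0,-1,-1],[0,0,0,-1,-1],[0,0,0,-1,-1]]}}

```text
time: 2.12
ee_pos: [0.5617, -0.0507, 0.2498]
eef_rot: [3.142, -0.0, -3.137]
wrist_force: [-0.5, -0.5, -0.4]
width: 0.0854
finger_force: 0.0
```

Emit:
{"fn": "drive_tool", "kwargs": {"series": [[0,0,0,-1,-1],[0,0,0,0,-1],[0,0,0,0,-1]]}}

```text
time: 2.37
ee_pos: [0.5617, -0.0507, 0.2498]
eef_rot: [3.142, -0.0, -3.057]
wrist_force: [-0.3, 0.9, -0.6]
width: 0.0852
finger_force: 0.0
```

Run:
```python
from plant import arm
import cv2
s=arm.read_state();print(s['ee_pos'],s['eef_rot'],s['joint_positions'][5])
print(arm.calibration("wrist"))
cv2.imwrite("pics/w1.png",cv2.resize(arm.capture("wrist"),(800,600),interpolation=cv2.INTER_CUBIC))
```

```text
[ 0.56170167 -0.05069081  0.24983645] [ 3.14154875e+00 -3.40831087e-04 -3.05698277e+00] -0.174602738337052
{'vertical_fov': 59.5677488357491, 'cx': 252.7889224501181, 'cy': 195.34696001024804, 'R': array([[-8.35528744e-02,  9.96503330e-01,  1.76369598e-04],
       [ 9.42821582e-01,  7.89945624e-02,  3.23801364e-01],
       [ 3.22655205e-01,  2.72208197e-02, -9.46125069e-01]]), 't': array([ 0.09742049, -0.56769143,  0.20100846])}
```

View pics/w1.png

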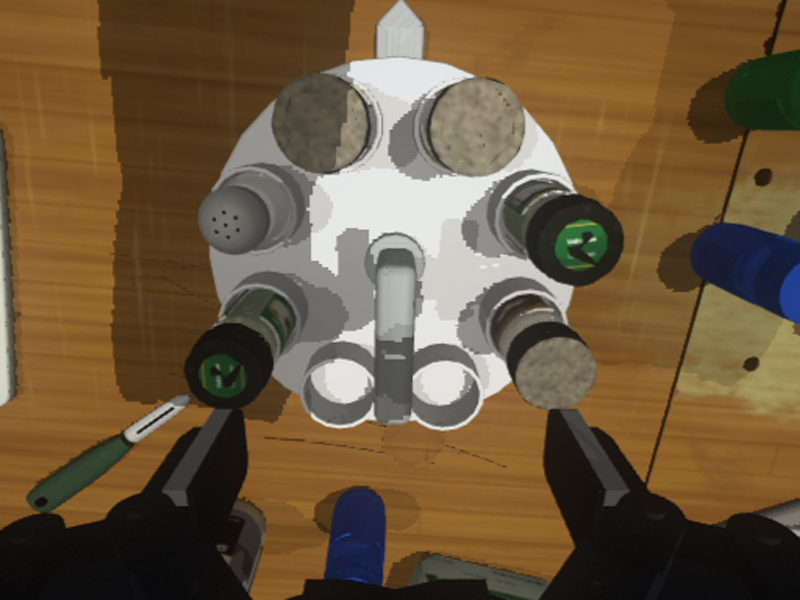

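The wrist view shows the pointer tip at (401,0) and the bar from (395,248) to (394,423), midway between the fingers (245 and 543). The shaker is at (235,218), the second seat on the robot's right of the pointer. I'll refine the pose from these.

```bash
cat > fit2.py <<'E'
from fit import *
C["wrist"]=arm.calibration("wrist")
def r2(p):
    c,s=np.cos(p[2]),np.sin(p[2]);R=np.array([[c,-s,0],[s,c,0],[0,0,1]])
    g=lambda P:(proj("wrist",P@R.T+[p[0],p[1],0])+.5)*1.5625-.5
    q=g(bar);d=g(disc);t=g(np.array([[-.16,0,.012]]))[0]
    e=g(np.vstack([seat(22.5),seat(-22.5)])+[0,0,.015])
    return np.array([q[:,0].min()-375,q[:,0].max()-414,q[:,1].min()-248,q[:,1].max()-425,
      d[:,0].min()-209,d[:,0].max()-573,d[:,1].min()-57,t[0]-401,t[1]-0,*(e.ravel()-[448,386,340,386] if e[0,0]>e[1,0] else e.ravel()-[340,386,448,386])])
h=least_squares(r2,f.x,loss="soft_l1",f_scale=3)
print(h.x,np.round(h.fun,1))
s=arm.read_state();y=s['eef_rot'][2];d=h.x[:2]-s['ee_pos'][:2]
print("dx,dy tool units",np.array([np.cos(y)*d[0]+np.sin(y)*d[1],np.sin(y)*d[0]-np.cos(y)*d[1]])/.04,"spin units",-np.degrees((h.x[2]+np.pi-y+np.pi)%(2*np.pi)-np.pi)/5,"dz(to .170)",(s['ee_pos'][2]-.170)/.04)
E
python3 fit2.py
```

```text
[ 0.56347691 -0.05087319  0.06888622] [-0.7  2.9 -2.2  3.3 -2.1  9.6 -1.8 -2.5 -4.  -2.4  9.9  0.2  8.6]
dx,dy tool units [-0.04392521 -0.0074105 ] spin units 0.17399558220311445 dz(to .170) 1.9967183038995215
```

Emit:
{"fn": "drive_tool", "kwargs": {"series": [[-0.04,0,0,0.17,-1],[0,0,0.5,0,-1],[0,0,0.5,0,-1],[0,0,0.5,0,-1],[0,0,0.5,0,-1],[0,0,0,0,-1],[0,0,0,0,-1]], "force": 60}}

```text
time: 3.0
ee_pos: [0.5629, -0.0505, 0.1698]
eef_rot: [3.141, -0.002, -3.071]
wrist_force: [-0.0, -0.9, 1.1]
width: 0.0854
finger_force: 0.0
```

Emit:
{"fn": "drive_tool", "kwargs": {"series": [[0,0,0,0,1],[0,0,0,0,1],[0,0,0,0,1],[0,0,0,0,1],[0,0,0,0,1],[0,0,0,0,1],[0,0,0,0,1],[0,0,0,0,1],[0,0,0,0,1],[0,0,0,0,1]], "force": 60}}

```text
time: 3.83
ee_pos: [0.5636, -0.0511, 0.1705]
eef_rot: [-3.141, 0.001, -3.07]
wrist_force: [-2.0, -4.0, 6.4]
width: 0.0153
finger_force: 59.1
```

Emit:
{"fn": "drive_tool", "kwargs": {"series": [[0,0,0,0.2,1],[0,0,0,0.4,1],[0,0,0,0.5,1],[0,0,0,0.5,1],[0,0,0,0.5,1],[0,0,0,0.5,1],[0,0,0,0.5,1],[0,0,0,0.5,1],[0,0,0,0.5,1],[0,0,0,0.5,1]]}}

```text
time: 4.67
ee_pos: [0.5636, -0.0512, 0.1705]
eef_rot: [-3.141, 0.001, 2.81]
wrist_force: [-1.5, -6.5, 6.3]
width: 0.0156
finger_force: 59.1
```

Emit:
{"fn": "drive_tool", "kwargs": {"series": [[0,0,0,0.5,1],[0,0,0,0.5,1],[0,0,0,0.5,1],[0,0,0,0.5,1],[0,0,0,0.5,1],[0,0,0,0.5,1],[0,0,0,0.5,1],[0,0,0,0.5,1],[0,0,0,0.5,1],[0,0,0,0.5,1]]}}

```text
time: 5.5
ee_pos: [0.5635, -0.0513, 0.1705]
eef_rot: [-3.141, 0.002, 2.374]
wrist_force: [-2.0, -7.0, 5.7]
width: 0.0148
finger_force: 59.1
```

Emit:
{"fn": "drive_tool", "kwargs": {"series": [[0,0,0,0.5,1],[0,0,0,0.5,1],[0,0,0,0.5,1],[0,0,0,0.5,1],[0,0,0,0.5,1],[0,0,0,0.5,1],[0,0,0,0.5,1],[0,0,0,0.3,1],[0,0,0,0.1,1],[0,0,0,0,1]]}}

```text
time: 6.33
ee_pos: [0.5634, -0.0514, 0.1705]
eef_rot: [-3.141, 0.002, 2.035]
wrist_force: [-2.9, -6.9, 6.2]
width: 0.0149
finger_force: 59.2
```

Run:
```python
from plant import arm
import cv2
s=arm.read_state();print(s['ee_pos'],s['eef_rot'],s['width'],s['ft_torque'],s['wrist_force'])
cv2.imwrite("pics/w2.png",cv2.resize(arm.capture("wrist"),(800,600),interpolation=cv2.INTER_CUBIC))
cv2.imwrite("pics/c3.png",cv2.resize(arm.capture("scene")[180:264,212:306],None,fx=7,fy=7,interpolation=cv2.INTER_CUBIC))
```

```text
[ 0.56339551 -0.05138475  0.17050878] [-3.14127742e+00  1.62416112e-03  2.03458149e+00] 0.014940850973089633 [-1.32261857  0.50771082  0.07435405] [-2.87463465 -6.91362494  6.15189828]
```

View pics/w2.png

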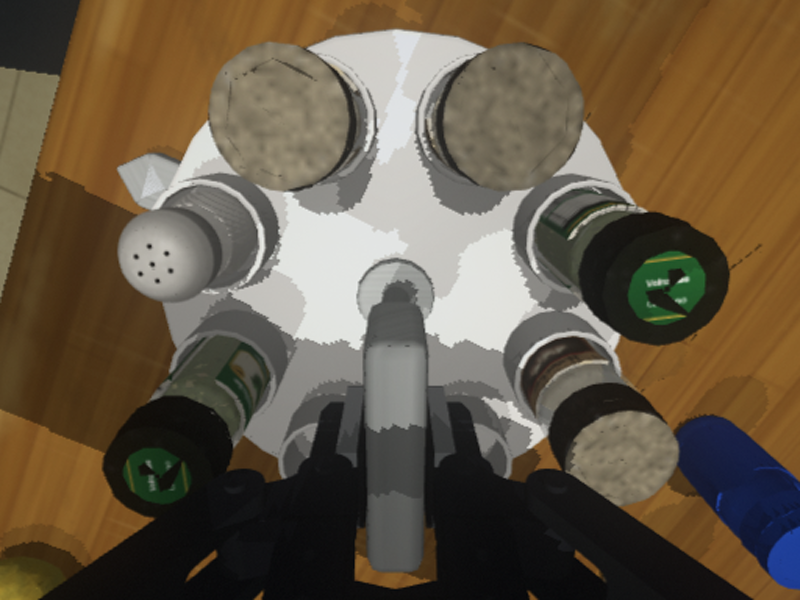

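View pics/c3.png

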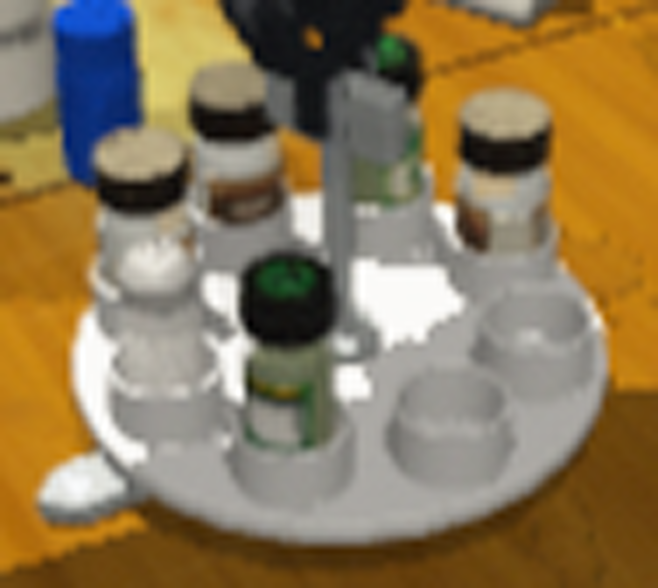

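The wrist view shows the bar aligned in the fingers (about 396 at both ends, against a principal column of 395). The pointer tip is at (120,168) and the shaker top at (167,255). In the scene view the shaker lies over the line to the pointer and all jars stand in their seats. I'll check the pointer direction numerically.

Run:
```python
from fit import *
C["wrist"]=c=arm.calibration("wrist");s=arm.read_state()
f_=192/np.tan(np.radians(c["vertical_fov"]/2));R=np.array(c["R"]);o=-R.T@c["t"]
def ray(u,v,z):
    u,v=(np.array([u,v])+.5)/1.5625-.5
    d=R.T@np.array([(u-c["cx"])/f_,(v-c["cy"])/f_,1]);return o+d*(z-o[2])/d[2]
ax=ray(396,289,.034); y=s["eef_rot"][2]
print("axis(collar)",ax,s["ee_pos"])
for a in(s["ee_pos"][:2],np.array([.5635,-.0505])):
    for nm,u,v,z in(("tip",120,168,.012),("shaker top",158,256,.122),("shaker top lo",158,256,.128)):
        d=ray(u,v,z)[:2]-a; print(nm,np.round(np.degrees(np.arctan2(-d[1],-d[0])),2),np.hypot(*d))
print("bar-based shaker deg",np.degrees(y)-180+67.5+0)
```

```text
axis(collar) [ 0.56227384 -0.04837931  0.034     ] [ 0.56339184 -0.05139228  0.17054195]
tip 3.07 0.1569635885093951
shaker top -1.17 0.09038046953157149
shaker top lo -2.84 0.08862988255699303
tip 3.39 0.15712186307230536
shaker top -0.61 0.09047475254911835
shaker top lo -2.26 0.08869819976067149
bar-based shaker deg 4.108721700007777
```

Run:
```python
from fit import *
def yawfit(obs):
    def r(p):
        return [crop("scene",np.array([[.5635+.092*np.cos(np.radians(d)+p[0]),-.0503+.092*np.sin(np.radians(d)+p[0]),.047]]))[0,0]-u-p[1] for d,u in obs.items()]
    q=least_squares(r,[.07,0]);return np.degrees(q.x[0]),q.x[1],np.round(q.fun,1)
print("rest",yawfit({-112.5:371.5,-157.5:218,-67.5:503.5}))
print("now (minus 67.5)",yawfit({180:165,-135:292.5,-90:451,-45:539}))
```

```text
rest (np.float64(4.495627674849572), np.float64(2.798681020897714), array([ 1.2, -2.1,  0.9]))
now (minus 67.5) (np.float64(3.056619332755361), np.float64(-3.974044888596714), array([ 2.1, -0.7, -0.1, -1.3]))
```

Emit:
{"fn": "drive_tool", "kwargs": {"series": [[0,0,0,0,1],[0,0,0,0,1],[0,0,0,0,1],[0,0,0,0,1],[0,0,0,0,1],[0,0,0,0,1]]}}

```text
time: 6.93
ee_pos: [0.5634, -0.0514, 0.1705]
eef_rot: [-3.141, 0.002, 2.035]
wrist_force: [-3.2, -6.7, 6.8]
width: 0.0151
finger_force: 59.2
```

```bash
python3 -c "
from plant import arm
print(arm.job_done())"
```

```text
the job is handed in; nothing more can be done
None
```

I turned the carousel 67.5° by its handle, so the salt shaker stands at the pointer to within about 1° by most of my camera checks (a rough sighting of its top read 4–6° off, which I discounted), and handed it in with the handle still gripped and held still; the hand-in returned no verdict.

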